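Hold the bench extraction gate open at its set marker

ROBOT

A 6-joint arm with a two-finger parallel gripper is mounted at the origin on the work surface. World frame = base frame: x ahead of the robot, y to its left, z up, the work surface at z = 0. Lengths are in m, angles in rad, forces in N, time in s.
With the tool pointing down it reaches from about 0.325 to 0.9 m from the base axis. Payload 3.5 kg.
Tool frame: the origin (TCP) lies midway between the tips of the shut fingers; the grasp point (between the pads) lies 19 mm behind it; z points along the fingers, y is the line along which they close (so a half turn about z gives the same grasp; the last joint's range is limited). The gripper opens to 85 mm and grips with 20 to 120 N. Pads are 22 mm wide; open, the fingers measure 114 mm over their backs; the gripper's body (76 mm by 85 mm) begins 54 mm behind the grasp point. The pads swing forward as they close: fully open they stand 13 mm farther back than shut.
Start: joints at [-1.338, 0.276, -0.026, 1.268, 0, 1.467], TCP at [0.206, -0.59, 0.231] pointing down, gripper open.
Joint ranges: [-3.12, 3.12], [-0.85, 1.88], [-1.08, 1.24], [-1.95, 2.15], [-1.57, 1.53], [-3.14, 3.14]. Speed limits (rad/s): [2.57, 2.57, 3.14, 3.14, 3.14, 3.14].

INTERFACE

Orientations are given as a unit quaternion [x, y, z, w].
In Python, from bench import bot, capture gives the robot as it stands. The module is installed in compiled form; this text tells all that it offers.
- The arm moves only by the shell command python3 -m jog 'ROWS' [OPENING]. ROWS is text: rows parted by semicolons, each of 4 numbers parted by spaces: the shift along the tool's x, y, z in m, then the turn about the tool's z in degrees. In form: dx dy dz yaw; .... A call has 1 to 20 rows; each row shifts and turns the commanded pose from where the row before left it, along the tool's axes as they then stand; what a row does not reach is not made up. A row lasts 1/12 s, in which the tool goes at most 41.7 mm and 7.16 degrees, less where a joint would pass 70% of its speed; a pose out of reach is approached as far as the arm can. A call is refused whole if a number of a shift passes 0.0417 or a number of a turn 7.16, either way. A call with a gripper value outside its range is refused whole. OPENING is the opening, from 0 (shut) to 1 (fully open), set as the call begins (- or left out, the last holds). The fingers move at their own pace and stop on an object; the grip force is fixed at half the most. Time passes only in rows, so rows that do not move let the fingers close. It gives the time, the measured TCP pose, the force, the opening and the grip force at its end, in the units of the state.
- bot.observe(): the state, without advancing time (a new reading comes with each control period).
- capture(name): name is "scene" or "top" or "wrist"; returns a dict with "image" (480x640x3 uint8, blue, green, red), "mtx" (3x3 intrinsics, pixels), "camera_from_world" (4x4, takes a point from world to camera coordinates); the wrist camera has in their place "T_tool_cam" (4x4, takes a point from camera to tool coordinates, whose origin is the TCP and whose axes are the flange's). Camera axes: x right, y down, z forward; pixel columns grow to the right and rows downward; lengths in m; the calibration is good to about 2 mm. A picture is of the moment at which its call begins: read the wrist's pose just before it. There is no depth.
- bot.hand_in(): hands the job in; it is judged then, once.
The state is a dict: "time": time; "joint_positions": joint angles; "qd": joint speeds; "tau": joint torques, N m; "position": TCP position; "ee_rot": TCP orientation; "contact_force": force on the tool from outside, world axes, zero at the start; "wrist_torque": the same for the moment, N m; "grip_width": opening from 0.0 (shut) to 1.0 (fully open); "gripper_force": force on a finger pad.
Only numpy, scipy, OpenCV 4.12 (cv2) and the standard library are available. Lean on these libraries where they do the work, as an engineer would, in place of code of your own. Each camera call takes 0.05 s, during which the arm holds its last target. There are 200 camera calls.

TASK

Open the dust-extraction inlet on the carving bench for me while I sweep up. The self-closing gate is hanging a little open on packed dust, so first push its blade fully home until you feel it come up hard on its stops, which clears the groove; then draw the blade up by its handle until the pointer on the crossbar is level with the set marker on the rule, and keep it there. The springs shut the gate if it is let go, so finish while still holding the handle, with the blanks, gouges and other things on the bench left where they lie.

Things in the scene. Friction and masses are not known exactly. Their poses are not given: they have to be found in the camera images.
- inlet: Fixed extraction inlet: bell mouth (150 mm wide) facing the robot, aluminium gate housing (136 mm wide, top 146 mm above the bench) across a 100 mm duct that then bends down through the bench; spring barrels with brass caps (tops at 148 mm) at y = +-83 mm. Origin on the bench under the gate's middle; x along the duct from mouth to bend, y across the gate to the rule, z up. Place and yaw vary.
- gate_blade (a joint): How far the blade is drawn straight up (m): 0 fully home (collars under the crossbar rest on the brass caps), 0.1 wide open. Starts 6 to 13 mm open, held by friction. Blade and handle weigh about 0.28 kg, springs 0.12 N per mm, friction 5 N: lifting takes 8 N at the bottom, 17 N at 75 mm; pushing it home takes 1 to 3 N. Let go when well open it drops back to about 20 mm.
- pull: The moving blade (110 mm wide sheet steel) and what it carries: an aluminium crossbar (190 mm along the gate's y, 16 mm thick, 12 mm high) with a hardwood grip on two posts above its middle. Its origin coincides with the inlet's origin when the blade is fully home and rises with it.
- grip (a point): Centre of the hardwood grip, a level bar 112 mm long along the gate's y, 20 mm thick along the gate's x, 22 mm high; 211 mm above the bench when fully home. Posts 10 mm square stand 44 mm either side of it; between them a gap of 34 mm is free below the bar. Pinch it from above, one finger on the mouth side, one on the duct side; only the rule, 110 mm away along y, reaches higher near it.
- pointer (a point): Tip of the small steel pointer at the +y end of the crossbar, beside the rule, at the crossbar's mid height; 160 mm above the bench when fully home, rises with the blade.
- set_line (a point): Inner edge of the set marker at its mid height, the height the pointer must reach. The marker is a dark steel clip 12 mm high (as high as the crossbar), 26 mm wide, with a brass thumbscrew outwards, fixed on the rule at a height that varies (38 to 75 mm of blade opening).
- rule_top (a point): Middle of the top end of the graduated steel rule, 278 mm above the bench: 22 mm wide, 3 mm thick, fixed upright outside the +y barrel, 121 mm from the gate's middle, a line every 10 mm, the lowest level with the pointer when the blade is home.
- blank_a: Bystander: loose brown wood blank 190 x 62 x 45 mm lying beside the gate on its -y side; origin at the centre of its underside.
- blank_b: Bystander: loose pale wood blank 120 x 75 x 38 mm, beside the duct bend; origin at the centre of its underside.
- gouge_a: Bystander: loose carving gouge about 250 mm long, 27 mm thick handle, lying on the +y side of the bell mouth; origin underneath the ferrule between handle and blade.
- gouge_b: Bystander: carving gouge about 260 mm long on the robot's left; origin underneath its ferrule.
- gouge_c: Bystander: carving gouge about 240 mm long on the robot's left, farther out; origin underneath its ferrule.
- brush: Bystander: wooden bench brush about 215 mm long, 39 mm high, on the +y side of the duct; origin under the middle of its length.
- mallet: Bystander: round carver's mallet standing on its head, 92 mm across and 260 mm tall, on the robot's right; origin at the centre of its foot.
- rosette: Bystander: carved wooden rosette, 104 mm across and about 29 mm thick, lying on the robot's right; origin at the centre of its underside.

How it is judged:
On the way:
1. the blade is pushed fully home on its stops (within 2 mm) by the robot (value of joint gate_blade below 0.002 m and contact force between the fingers and pull above 1 N), for 0.1 s.
At the end, for the whole second after the job is handed in: The pointer stands level with the set marker (within 5 mm in height) and the gripper's fingers still hold the handle or crossbar (contact force over 2 N) through the last second; each blank, gouge, brush, mallet and rosette within 30 mm of where it lay (z of pointer in the frame of set_line between -0.005 and 0.005 m and contact force between the fingers and pull above 2 N and distance of each of blank_a, blank_b, gouge_a, gouge_b, gouge_c, brush, mallet, rosette from where it was at the start of the episode below 0.03 m); the arm keeps its last pose, push and grip.
It fails at once if a blank, gouge, brush, mallet or rosette on the bench is shoved more than 30 mm (distance of any of blank_a, blank_b, gouge_a, gouge_b, gouge_c, brush, mallet, rosette from where it was at the start of the episode above 0.03 m).
It also fails if it takes over 38 s, if anything falls off the work surface, if the arm or the gripper's body presses on something with over 40 N, if the wrist force passes 120 N, or if a joint passes its speed limit or range.

## Working session

There is one attempt and no reset: what is moved stays moved. The work goes in short steps, Python scripts to look and compute and a shell command to move; the robot and the scene stay as the last step left them, time stands still between calls to the robot, and variables do not carry over. Pictures are saved under pics/ and viewed, at most 10 in all, crops included, and the job is handed in when it is done.

```bash
mkdir -p pics
python3 - <<'E'
from bench import bot,capture
import cv2,numpy as np
s=bot.observe();print(s)
for n in("scene","top"):
    c=capture(n);cv2.imwrite(f"pics/{n}0.png",c["image"]);np.savez(f"{n}.npz",K=c["mtx"],T=c["camera_from_world"]);print(c["mtx"],c["camera_from_world"])
E
```

```text
{'time': 0.0, 'joint_positions': array([-1.33837583e+00,  2.77113474e-01, -2.79023505e-02,  1.26803130e+00,
        7.03107834e-06,  1.46736754e+00]), 'qd': array([-0.00057784,  0.00067929, -0.00053243, -0.00097459,  0.00064679,
        0.00022024]), 'tau': array([ 2.36649721e-04, -4.45505118e+01,  2.95208144e+01,  1.64145953e-02,
       -1.52107586e-04,  1.21073882e-06]), 'position': array([ 0.20577227, -0.58930768,  0.23016174]), 'ee_rot': array([ 9.85933134e-01,  1.67136436e-01, -6.90251548e-05, -1.12328765e-03]), 'contact_force': array([ 0.15751312,  0.06835909, -0.08980415]), 'wrist_torque': array([-0.02083598,  0.03018633, -0.02824222]), 'gripper_force': 0.0, 'grip_width': 1.0029894155622145}
[[448.21024679   0.         320.91156007]
 [  0.         448.21024679 241.45441244]
 [  0.           0.           1.        ]] [[-0.7094001   0.70461613 -0.0163587   0.42423284]
 [ 0.38652371  0.36952979 -0.84501311 -0.05988579]
 [-0.58936484 -0.60577541 -0.53449531  1.74787509]
 [ 0.          0.          0.          1.        ]]
[[541.86195531   0.         332.89352822]
 [  0.         541.86195531 237.81011756]
 [  0.           0.           1.        ]] [[-0.00884802 -0.99994956 -0.00475375  0.01367083]
 [-0.99626012  0.0092238  -0.08591102  0.59522953]
 [ 0.08595053  0.00397583 -0.99629147  1.63713173]
 [ 0.          0.          0.          1.        ]]
```

View pics/scene0.png

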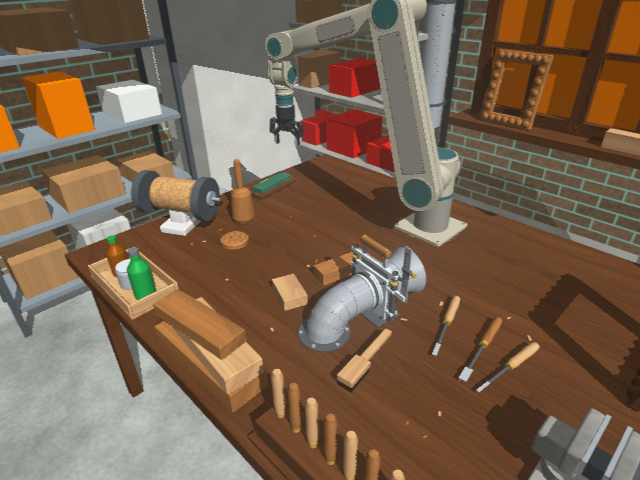

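View pics/top0.png

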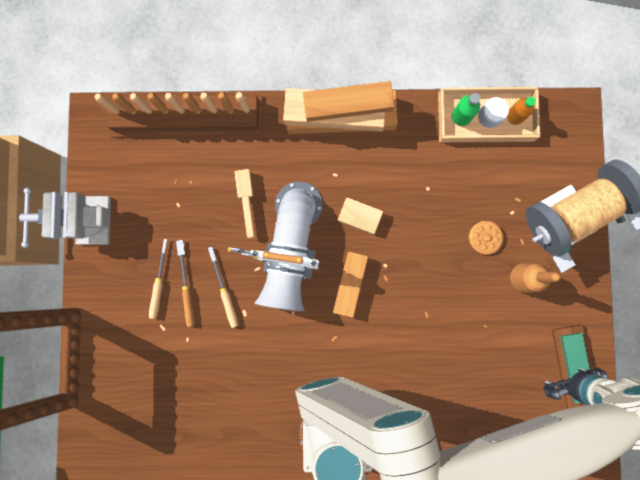

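Top view: the inlet is at about (285,257), its gate running along pixel x with a slight tilt. The rule is at left (232,250), which is +y, and the grip is orange at about (283,257). I'll enlarge both views for detail.

Run:
```python
import cv2,numpy as np
a=cv2.imread("pics/scene0.png")[225:325,335:435];b=cv2.imread("pics/top0.png")[225:295,222:328]
a=cv2.resize(a,(400,400),interpolation=cv2.INTER_CUBIC);b=cv2.resize(b,(0,0),fx=3.77,fy=3.77,interpolation=cv2.INTER_CUBIC)
o=np.zeros((400,800,3),np.uint8);o[:,:400]=a;o[:b.shape[0],400:400+b.shape[1]]=b[:,:400];cv2.imwrite("pics/crop0.png",o)
```

```text
(no output)
```

View pics/crop0.png

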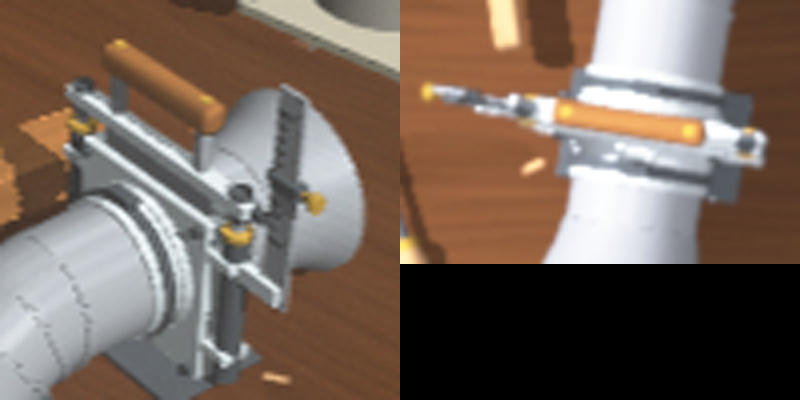

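Crop: the grip spans (556,110) to (704,133) in the top crop. In the scene crop its ends are near (108,55) and (215,115), the rule top is (290,88), and the marker is about (285,190).

```bash
cat > h.py <<'E'
import numpy as np
def ray(K,T,uv):
    d=np.linalg.inv(K)@[*uv,1]; R=T[:3,:3]; return -R.T@T[:3,3], R.T@d
def atz(K,T,uv,z):
    o,d=ray(K,T,uv); return o+d*(z-o[2])/d[2]
def tri(r):
    A=sum(np.eye(3)-np.outer(d,d)/(d@d) for o,d in r);b=sum((np.eye(3)-np.outer(d,d)/(d@d))@o for o,d in r)
    return np.linalg.solve(A,b)
def proj(K,T,p):
    q=K@(T[:3,:3]@p+T[:3,3]);return q[:2]/q[2]
E
python3 - <<'E'
from h import *
t=np.load("top.npz");s=np.load("scene.npz");t=(t['K'],t['T']);s=(s['K'],s['T'])
a=atz(*t,(222+156/3.77,225+110/3.77),.222);b=atz(*t,(222+304/3.77,225+133/3.77),.222)
print("top",a,b,(a+b)/2,np.hypot(*(a-b)[:2]))
c=atz(*s,(362.,239),.222);d=atz(*s,(388.75,253.75),.222);print("scene",c,d,(c+d)/2,np.hypot(*(c-d)[:2]))
u=(a-b)[:2]/np.hypot(*(a-b)[:2]);print(u,np.degrees(np.arctan2(-u[0],u[1])))
m=(a+b)/2
rt=np.array([*(m[:2]+.121*u),.278]);print("rule top",rt,proj(*s,rt),proj(*t,rt))
for o in(0,.038,.05,.06,.075):print(o,proj(*s,np.array([*(m[:2]+.115*u),.16+o])))
E
```

```text
top [0.53577953 0.19554182 0.222     ] [0.5183474  0.08960654 0.222     ] [0.52706347 0.14257418 0.222     ] 0.10735996997228273
scene [0.52820873 0.09856732 0.222     ] [0.53530497 0.19839458 0.222     ] [0.53175685 0.14848095 0.222     ] 0.10007916146927541
[0.16237082 0.98672981] -9.344534022367686
rule top [0.54671033 0.26196849 0.278     ] [407.65208453 246.79353342] [234.98577464 249.00637612]
0 [402.14736761 283.21648045]
0.038 [403.32418496 271.59369153]
0.05 [403.70438148 267.83869604]
0.06 [404.02444159 264.67763526]
0.075 [404.51013196 259.88073403]
```

```bash
python3 -m jog '0 0 -0.033 0; 0 0 -0.033 0; 0 0 -0.033 0; 0.0273 -0.0293 0 0; 0.0273 -0.0293 0 0; 0.0273 -0.0293 0 0; 0.0273 -0.0293 0 0; 0.0273 -0.0293 0 0; 0.0273 -0.0293 0 0; 0.0273 -0.0293 0 0; 0.0273 -0.0293 0 0; 0.0273 -0.0293 0 0; 0.0273 -0.0293 0 0; 0.0273 -0.0293 0 0; 0.0273 -0.0293 0 0; 0.0273 -0.0293 0 0; 0.0273 -0.0293 0 0; 0.0273 -0.0293 0 0; 0.0273 -0.0293 0 0; 0.0273 -0.0293 0 0' 1
python3 -m jog '0.0273 -0.0293 0 0; 0.0273 -0.0293 0 0; 0.0273 -0.0293 0 0; 0 0 0 -7; 0 0 0 -7; 0 0 0 -7; 0 0 0 -7; 0 0 0 -7; 0 0 0 -7; 0 0 0 -7; 0 0 0 -7; 0 0 0 -5.5; 0 0 0 0; 0 0 0 0; 0 0 0 0'
python3 - <<'E'
from bench import bot,capture
import cv2,numpy as np
s=bot.observe();print(s['position'],s['ee_rot'],s['joint_positions'],s['time'])
w=capture("wrist");np.savez("w1.npz",K=w['mtx'],X=w['T_tool_cam'],p=s['position'],q=s['ee_rot']);print(w['mtx'],w['T_tool_cam'])
cv2.imwrite("pics/w1.png",w["image"])
E
```

```text
time: 1.77
position: [0.48, 0.0352, 0.33]
ee_rot: [0.986, 0.167, -0.0, 0.0]
contact_force: [-0.2, -0.8, 0.0]
grip_width: 1.001
gripper_force: 0.0
time: 3.02
position: [0.5282, 0.1431, 0.33]
ee_rot: [0.763, 0.647, -0.0, -0.0]
contact_force: [0.0, -0.3, 0.2]
grip_width: 1.0
gripper_force: 0.0
[0.52815336 0.14305907 0.32999643] [ 7.62564498e-01  6.46912116e-01 -2.66384661e-04 -1.74820706e-04] [ 1.46360609e-01  1.02529048e-01 -3.23533929e-02  1.43655096e+00
  1.50403147e-05  1.88089696e+00] 3.0167
[[351.7654382    0.         326.23413023]
 [  0.         351.7654382  241.52656338]
 [  0.           0.           1.        ]] [[-4.06159857e-04 -9.55413640e-01 -2.95270403e-01  7.49000405e-02]
 [ 9.99999554e-01 -1.36382224e-04 -9.34256318e-04 -4.30458402e-04]
 [ 8.52331596e-04 -2.95270651e-01  9.55413270e-01 -1.42652963e-01]
 [ 0.00000000e+00  0.00000000e+00  0.00000000e+00  1.00000000e+00]]
```

View pics/w1.png

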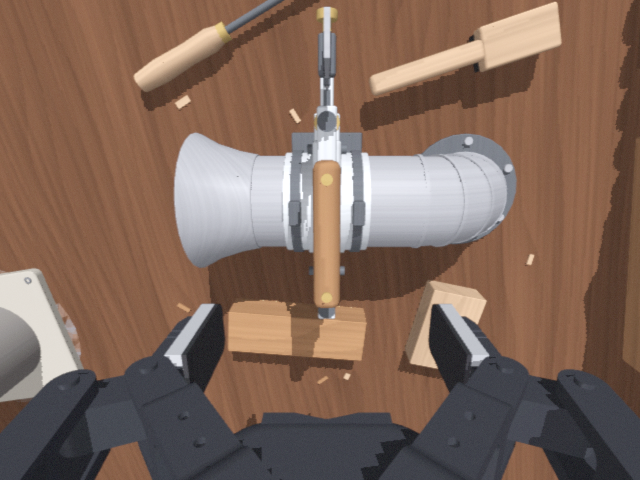

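Wrist view: the grip is vertical in the image at u≈327, from v=162 to 305, centred between the fingers. The yaw is right. The rule and marker are at the top, at about (327,10–75).

Run:
```python
from h import *
w=np.load("w1.npz");K,X=w['K'],w['X']
def tool(uv,zt):
    d=X[:3,:3]@(np.linalg.inv(K)@[*uv,1]);o=X[:3,3];return o+d*(zt-o[2])/d[2]
for z in(.225,.22):
  for uv in((327,162),(327,305),(327,180),(327,297)):print(z,uv,tool(uv,.33-z))
# rule top at z=.278
print(tool((327,40),.33-.278))
```

```text
0.225 (327, 162) [ 0.05569366 -0.00012184  0.105     ]
0.225 (327, 305) [-5.34836245e-02 -9.59985621e-05  1.05000000e-01]
0.225 (327, 180) [ 0.04338289 -0.00011893  0.105     ]
0.225 (327, 297) [-4.66142611e-02 -9.76245924e-05  1.05000000e-01]
0.22 (327, 162) [ 0.0553059  -0.00011561  0.11      ]
0.22 (327, 305) [-5.60756319e-02 -8.92459709e-05  1.10000000e-01]
0.22 (327, 180) [ 0.04274658 -0.00011264  0.11      ]
0.22 (327, 297) [-4.90675792e-02 -9.09048301e-05  1.10000000e-01]
[ 0.11853356 -0.00020179  0.052     ]
```

```bash
python3 -m jog '0 0 0.03 0; 0 0 0.03 0; 0 0 0.03 0; 0 0 0.02 0; 0 0 0.014 0; 0 0 0.004 0; 0 0 0 0; 0 0 0 0' ; python3 -m jog '0 0 0 0; 0 0 0 0; 0 0 0 0; 0 0 0 0; 0 0 0 0; 0 0 0 0; 0 0 0 0; 0 0 0 0; 0 0 0 0; 0 0 0 0' 0
```

```text
time: 3.73
position: [0.5288, 0.1432, 0.203]
ee_rot: [0.762, 0.648, 0.0, 0.0]
contact_force: [0.5, -0.0, 0.1]
grip_width: 1.0
gripper_force: 0.0
time: 4.57
position: [0.5282, 0.1432, 0.2023]
ee_rot: [0.762, 0.648, -0.0, -0.0]
contact_force: [-2.3, 1.8, 2.1]
grip_width: 0.222
gripper_force: 60.8
```

Gripped: 0.222 × 85 ≈ 19 mm, which matches the 20 mm bar. Next I push down in small steps and watch the force.

```bash
python3 -m jog '0 0 0.002 0; 0 0 0.002 0; 0 0 0 0'; python3 -m jog '0 0 0.002 0; 0 0 0 0';python3 -m jog '0 0 0.002 0; 0 0 0 0';python3 -m jog '0 0 0.002 0; 0 0 0 0'
```

```text
time: 4.82
position: [0.5282, 0.1432, 0.1978]
ee_rot: [0.762, 0.648, -0.0, -0.0]
contact_force: [-1.3, 1.6, 0.4]
grip_width: 0.225
gripper_force: 60.6
time: 4.98
position: [0.5282, 0.1432, 0.1959]
ee_rot: [0.762, 0.648, -0.0, -0.0]
contact_force: [-1.5, 0.8, 0.0]
grip_width: 0.22
gripper_force: 60.7
time: 5.15
position: [0.5282, 0.1432, 0.194]
ee_rot: [0.762, 0.648, -0.0, -0.0]
contact_force: [-1.5, 1.0, 0.2]
grip_width: 0.225
gripper_force: 60.8
time: 5.32
position: [0.5283, 0.1432, 0.1937]
ee_rot: [0.762, 0.648, 0.0, -0.0]
contact_force: [-5.2, 0.7, 10.0]
grip_width: 0.228
gripper_force: 61.8
```

```bash
python3 -m jog '0 0 0.001 0; 0 0 0 0; 0 0 0 0; 0 0 0 0'
python3 - <<'E'
from bench import bot,capture
import cv2,numpy as np
from h import *
s=bot.observe();print(s['position'],s['contact_force'])
w=capture("wrist");np.savez("w2.npz",K=w['mtx'],X=w['T_tool_cam'],p=s['position'],q=s['ee_rot'])
c=capture("scene")
o=np.zeros((480,800,3),np.uint8);o[:400,:400]=cv2.resize(c["image"][225:290,370:435],(400,400),interpolation=cv2.INTER_CUBIC)
o[:400,400:]=cv2.resize(w["image"][:200,220:420],(400,400));cv2.imwrite("pics/h1.png",o)
E
```

```text
time: 5.65
position: [0.5283, 0.1432, 0.1937]
ee_rot: [0.762, 0.648, 0.0, 0.0]
contact_force: [-6.1, 0.0, 14.4]
grip_width: 0.225
gripper_force: 62.5
[0.52826875 0.14318277 0.19370558] [-6.05448126  0.0164123  14.43948454]
```

View pics/h1.png

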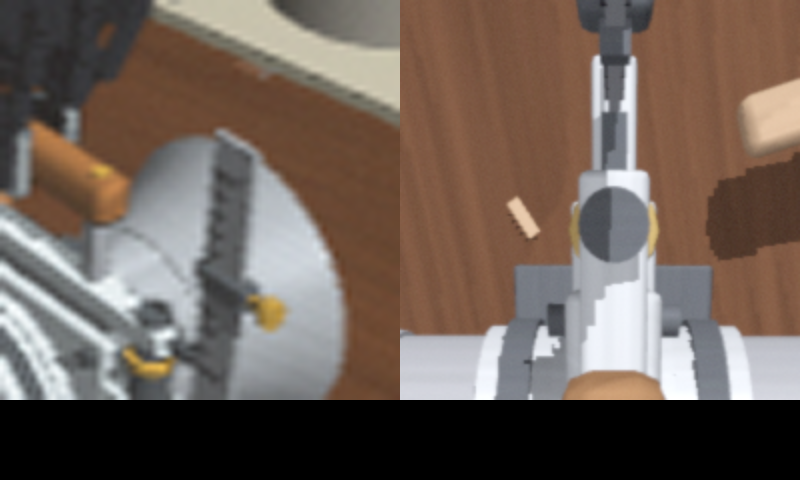

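Home confirmed: hard stop with TCP z = 0.1937 and 14 N. In the left crop the marker clip's inner edge is near (203,275), the thumbscrew is at (268,312), and the pointer tip is around (182,350). I'll triangulate the marker height.

Run:
```python
from h import *
import cv2
from scipy.spatial.transform import Rotation as R
t=np.load("top.npz");s=np.load("scene.npz");w=np.load("w1.npz")
Tw=np.eye(4);Tw[:3,:3]=R.from_quat(w['q']).as_matrix();Tw[:3,3]=w['p']
cams=[("scene0",s['K'],s['T'],(413.5,275.7)),("top0",t['K'],t['T'],(229.4,249.1)),("w1",w['K'],np.linalg.inv(Tw@w['X']),(327,13))]
rays=[];pix=[]
for n,K,T,(u,v) in cams:
    im=cv2.imread(f"pics/{n}.png").astype(float);r=12 if n=="w1" else 6
    x0,y0=int(u)-r,max(int(v)-r,0);c=im[y0:int(v)+r+1,x0:int(u)+r+1]
    sat=(c[...,2]-c[...,0])*(c[...,1]-c[...,0]>45)*(c[...,2]>140);m=sat>60
    ys,xs=np.nonzero(m);p=np.array([xs.mean()+x0,ys.mean()+y0]);print(n,p,m.sum(),xs.min()+x0,xs.max()+x0,ys.min()+y0,ys.max()+y0)
    rays.append(ray(K,T,p));pix.append(p)
for k in([0,1],[0,2],[0,1,2]):
    P=tri([rays[i] for i in k]);print(k,P,"opening",P[2]-.16,[proj(cams[i][1],cams[i][2],P)-pix[i] for i in range(3)])
m=np.array([.5282,.1432]);a=np.radians(-9.3)
u=np.array([-np.sin(a),np.cos(a)]);print("along y",(P[:2]-m)@u)
for y,o in((.108,0),(.108,.03),(.108,.04),(.108,.05)):print(y,o,proj(s['K'],s['T'],np.array([*(m+y*u),.16+o])))
print(proj(s['K'],s['T'],np.array([*(m+.121*u),.278])))
```

```text
scene0 [413.33333333 275.05555556] 18 411 415 273 278
top0 [228.71428571 248.57142857] 21 227 230 246 251
w1 [326.15652174  12.7826087 ] 115 317 336 8 18
[0, 1] [0.55287434 0.29162452 0.20898395] opening 0.048983947835854746 [array([ 0.12787272, -0.00208224]), array([ 0.0960253 , -0.06830389]), array([ 1.41271068, -1.4495083 ])]
[0, 2] [0.55200698 0.29098988 0.2082155 ] opening 0.048215502324991 [array([ 0.09270715, -0.00932999]), array([0.38126606, 0.26550641]), array([0.26116208, 0.28389854])]
[0, 1, 2] [0.55238414 0.29137517 0.20858   ] opening 0.04857999617732206 [array([0.14495524, 0.002093  ]), array([0.21503729, 0.12002356]), array([ 0.7335103 , -0.67258336])]
along y 0.15013576761543945
0.108 0 [400.24272727 282.19663313]
0.108 0.03 [401.13933622 273.07032019]
0.108 0.04 [401.44367621 269.97253491]
0.108 0.05 [401.75081424 266.84626925]
[407.61416798 247.05517586]
```

```bash
python3 -m jog '0 0 -0.005 0; 0 0 -0.01 0; 0 0 -0.01 0; 0 0 -0.01 0; 0 0 -0.01 0; 0 0 -0.006 0; 0 0 0 0; 0 0 0 0; 0 0 0 0'
python3 - <<'E'
from bench import bot,capture
import cv2,numpy as np
s=bot.observe();print(s['position'],s['contact_force'])
c=capture("scene");w=capture("wrist")
cv2.imwrite("pics/scene2.png",c["image"])
o=np.zeros((500,800,3),np.uint8);o[:,:500]=cv2.resize(c["image"][240:290,378:428],(500,500),interpolation=cv2.INTER_CUBIC)
o[:400,500:]=cv2.resize(w["image"][:200,250:400],(300,400));cv2.imwrite("pics/h2.png",o)
E
```

```text
time: 6.5
position: [0.5282, 0.1432, 0.2434]
ee_rot: [0.762, 0.648, 0.0, 0.0]
contact_force: [-2.0, 2.6, -2.3]
grip_width: 0.219
gripper_force: 60.6
[0.52819828 0.14316239 0.24337088] [-1.97451504  2.62956291 -2.28107371]
```

View pics/h2.png

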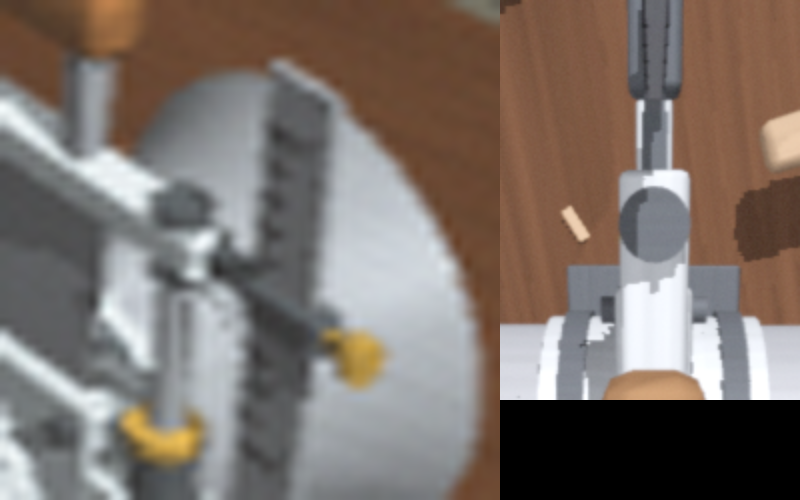

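The pointer (≈(235,262) in the crop) runs straight into the inner end of the clip, and the thumbscrew is at (360,358). A short numeric check that bar, clip and thumbscrew share one level line:

Run:
```python
from h import *
s=np.load("scene.npz");m=np.array([.5282,.1432]);a=np.radians(-9.3);u=np.array([-np.sin(a),np.cos(a)]);x=np.array([np.cos(a),np.sin(a)])
f=lambda X,y,z:((proj(s['K'],s['T'],np.array([*(m+X*x+y*u),z]))-[378,240]+.5)*10).round(0)
for o in(.044,.0497,.054):print(o,"bar end near-face mid",f(.008,.095,.16+o),"top",f(.008,.095,.166+o),"bot",f(.008,.095,.154+o),"tip",f(0,.108,.16+o),"clip out lower",f(0,.134,.154+o),"upper",f(0,.134,.166+o),"screw",f(0,.15,.16+o))
```

```text
0.044 bar end near-face mid [183. 280.] top [185. 261.] bot [182. 298.] tip [241. 292.] clip out lower [310. 359.] upper [314. 321.] screw [357. 370.]
0.0497 bar end near-face mid [185. 262.] top [187. 243.] bot [183. 281.] tip [242. 274.] clip out lower [312. 341.] upper [316. 303.] screw [360. 352.]
0.054 bar end near-face mid [186. 248.] top [188. 229.] bot [184. 267.] tip [244. 261.] clip out lower [314. 327.] upper [318. 289.] screw [361. 338.]
```

The bar matches 49.7 mm of opening; the clip and screw match about 48.5 mm. That's within tolerance, so I'll trim 1 mm down, settle and hand in.

```bash
python3 -m jog '0 0 0.001 0; 0 0 0 0; 0 0 0 0; 0 0 0 0; 0 0 0 0; 0 0 0 0' && python3 -c "
from bench import bot
print(bot.hand_in())"
```

```text
time: 7.1
position: [0.5282, 0.1432, 0.2413]
ee_rot: [0.762, 0.648, -0.0, -0.0]
contact_force: [-0.8, 2.6, -3.3]
grip_width: 0.223
gripper_force: 60.7
the job is handed in; nothing more can be done
None
```

The gate was pushed hard onto its stops, then drawn up about 48 mm to the set marker (measured at about 48.5 mm), and the job was handed in at 7.1 s with the gripper still holding the handle; the hand-in returned no verdict, and I saw no contact with anything else on the bench.

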